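Unmould a tartlet on the push-up post

TASK

Take the loose-bottomed tin that has the tartlet in it and lower it over the post of the stand, so that the post pushes the tartlet and its base up out of the ring and the ring ends down on the stand's foot. Then take the tartlet, with its base, off the post from above and set it down upright, not dropped, in the middle of the round wooden board. Leave the empty ring where it is, around the post.

Things in the scene. Friction and masses are not known exactly. Their poses are not given: they have to be found in the camera images.
- tin: Straight-sided plain aluminium ring, the tin's wall: 58 mm outside diameter, 30 mm high, wall 2.5 mm thick (53 mm bore), loose, 60 g. Open at the top; at the bottom an inward lip 4 mm high leaves a hole of 40 mm diameter. It starts upright on the counter with the tartlet in it, resting on the lip; a like ring among the bystanders is empty. Grip it across its outside from above. Origin: centre of its underside, z up along its axis.
- tartlet: The tin's loose metal base with a firm baked tartlet fixed on it, one rigid piece: an upright brown disc of 49 mm diameter, straight side, 18 mm high in all (the lowest 4 mm is metal), 40 to 85 g. In the tin its top lies 8 mm below the ring's rim and only 2 mm from the wall, so it cannot be gripped there; it lifts freely when pushed up from below. Origin: centre of the base's underside, z up.
- stand: Fixed steel push-up stand: a round foot, 90 mm diameter and 8 mm thick, with a single upright post in its middle, 28 mm diameter at the foot and 24 mm at its flat top, which is 54 mm above the counter (46 mm above the foot). The ring passes loosely over the post, the base does not; with the ring down on the foot the tartlet's base stands on the post, its underside 16 mm above the ring's rim. Origin: centre of the foot's underside, on the counter; z up along the post.
- board: Fixed round wooden serving board, 160 mm diameter, 14 mm thick, flat. Origin: centre of its underside, on the counter; its top is 14 mm above.
Not all that is in view belongs to the job. Leave any orange or purple look-alike of the tin alone.

How it is judged:
By the outcome, as a careful person would: the job done as asked, in the order asked, and still so for the second after the job is handed in, with the robot touching nothing.
It also fails if it takes over 61 s, if anything falls off the work surface, if the arm or the gripper's body presses on something with over 40 N, if the wrist force passes 120 N, or if a joint passes its speed limit or range.

ROBOT

A 6-joint arm with a two-finger parallel gripper is mounted at the origin on the work surface. World frame = base frame: x ahead of the robot, y to its left, z up, the work surface at z = 0. Lengths are in m, angles in rad, forces in N, time in s.
With the tool pointing down it reaches from about 0.375 to 0.9 m from the base axis. Payload 3.1 kg.
Tool frame: the origin (TCP) lies at the very end of the fingers, on their centre line; the grasp point (between the pads) lies 19 mm behind it (manip.hold_point_z is the distance from the TCP to the grasp point, in m); y points along the fingers, z is the direction in which the jaws open and shut, and the axes are right-handed (so a half turn about y gives the same grasp; the last joint's range is limited). The gripper opens to 85 mm and grips with 20 to 120 N. Pads are 22 mm wide; open, the fingers measure 114 mm over their backs; the gripper's body (76 mm by 85 mm) begins 54 mm behind the grasp point. The pads swing forward as they close: fully open they stand 13 mm farther back than shut.
Start: joints at [1.024, 0.527, 1.433, -0, 1.181, -0.178], TCP at [0.225, 0.583, 0.231] pointing down, gripper open.
Joint ranges: [-3.08, 3.08], [-0.75, 2.2], [0.22, 2.44], [-1.43, 4.57], [0, 2.65], [-2.85, 2.85]. Speed limits (rad/s): [2.79, 2.79, 3.14, 3.14, 3.14, 3.14].

INTERFACE

Orientations are given as a unit quaternion [x, y, z, w].
In Python, from station import manip, eyes, workorder gives the robot as it stands. The module is installed in compiled form; this text tells all that it offers.
- The arm moves only by the shell command python3 -m jog 'ROWS' [OPENING] [FORCE]. ROWS is JSON, a list of rows, each a list of 2 entries, a list of its own where there are three numbers: the shift along the tool's x, y, z in cm, then the turn about the tool's y in rad. A call has 1 to 20 rows; each row is the pose to reach, as a shift and turn from the pose commanded when the call began, along the tool's axes at that moment; what a row does not reach only later rows make up. A row lasts 1/12 s, in which the tool goes at most 41.7 mm and 7.16 degrees, less where a joint would pass 70% of its speed; a pose out of reach is approached as far as the arm can. A call with a gripper value outside its range is refused whole. OPENING is the finger opening in cm, from 0 to 8.54, set as the call begins (- or left out, the last holds). The fingers move at their own pace and stop on an object; FORCE is the grip in N (left out, the last holds). Time passes only in rows, so rows that repeat a pose let the fingers close. It gives the time, the measured TCP pose, the force and the opening at its end, in the units of the state.
- manip.sense(): the state, without advancing time (a new reading comes with each control period).
- eyes.snapshot(name): name is "side" or "top" or "wrist"; returns a dict with "frame" (384x512x3 uint8, red, green, blue), "vfov" (degrees; the focal length in pixels is half the picture's height over the tangent of half this angle, whatever the lens; pixels are square), "cx", "cy" (the principal point, pixels), "rvec" (rotation vector, rad) and "tvec" (3), from world to camera coordinates, as OpenCV has them. Camera axes: x right, y down, z forward; pixel columns grow to the right and rows downward; lengths in m; the calibration is good to about 2 mm. A picture is of the moment at which its call begins. There is no depth.
- workorder.sign_off(): hands the job in, once; it reports no verdict.
The state is a dict: "t": time; "q": joint angles; "qd": joint speeds; "tau": joint torques, N m; "tcp_pos": TCP position; "tool_rot": TCP orientation; "force": force on the tool from outside, world axes, zero at the start; "ft_torque": the same for the moment, N m; "finger_gap": opening from 0.0 (shut) to 1.0 (fully open).
Only numpy, scipy, OpenCV 4.12 (cv2) and the standard library are available. Lean on these libraries where they do the work, as an engineer would, in place of code of your own. Each camera call takes 0.05 s, during which the arm holds its last target. There are 200 camera calls.

## Working session

There is one attempt and no reset: what is moved stays moved. The work goes in short steps, Python scripts to look and compute and a shell command to move; the robot and the scene stay as the last step left them, time stands still between calls to the robot, and variables do not carry over. Pictures are saved under pics/ and viewed, about 8 in all and at most 12, crops included, and the job is handed in when it is done.

```bash
mkdir -p pics
cat > h.py <<'E'
import numpy as np,cv2
from station import manip,eyes,workorder
from scipy.spatial.transform import Rotation as R
def snap(n,f):
    s=eyes.snapshot(n); np.savez('pics/'+f+'.npz',**{k:v for k,v in s.items()}); cv2.imwrite('pics/'+f+'.png',s['frame'][:,:,::-1]); return s
def load(f): return dict(np.load('pics/'+f+'.npz'))
def cam(s):
    f=192/np.tan(np.radians(float(s['vfov']))/2); return f,cv2.Rodrigues(np.array(s['rvec'],float))[0],np.array(s['tvec'],float).ravel()
def ray(s,u,v,z):
    f,Rm,t=cam(s); d=Rm.T@np.array([(u-s['cx'])/f,(v-s['cy'])/f,1]); c=-Rm.T@t; return c+d*(z-c[2])/d[2]
def proj(s,p):
    f,Rm,t=cam(s); q=Rm@np.array(p)+t; return q[0]/q[2]*f+s['cx'],q[1]/q[2]*f+s['cy']
def crop(f,u,v,w,h,k,out):
    im=cv2.imread('pics/'+f+'.png')[v:v+h,u:u+w]; cv2.imwrite('pics/'+out+'.png',cv2.resize(im,None,fx=k,fy=k,interpolation=cv2.INTER_CUBIC))
def shift(target):
    st=manip.sense(); A=R.from_quat(st['tool_rot']); return A.inv().apply(np.array(target)-st['tcp_pos'])*100
E
python3 - <<'E'
from h import *
a=snap('top','top0');b=snap('side','side0')
im=np.hstack([a['frame'],b['frame']]);
cv2.imwrite('pics/both.png',cv2.resize(np.vstack([a['frame'],b['frame']])[:,:,::-1],None,fx=.78,fy=.78))
for s in(a,b): f,Rm,t=cam(s);print(f,-Rm.T@t,s['cx'],s['cy'])
st=manip.sense();print(st['t'],st['tcp_pos'],R.from_quat(st['tool_rot']).as_matrix(),st['finger_gap'],manip.hold_point_z)
E
```

```text
357.77550770640306 [ 0.33813054 -0.03625613  0.92281434] 251.91020847101723 183.71305701301182
373.2089402021662 [-0.0592385  -0.59318385  0.58872759] 250.8824390487114 195.8015352399517
0.1 [0.22434788 0.58264541 0.230406  ] [[ 9.33126100e-01 -1.04867581e-03  3.59547745e-01]
 [-3.59549095e-01 -1.72227405e-03  9.33124580e-01]
 [-3.59305424e-04 -9.99997967e-01 -1.98414930e-03]] 1.0007296563763264 0.0187
```

View pics/top0.png

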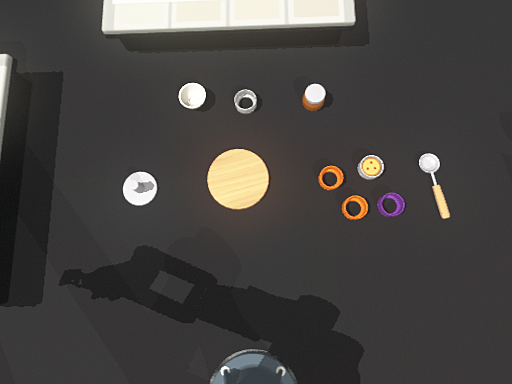

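View pics/side0.png

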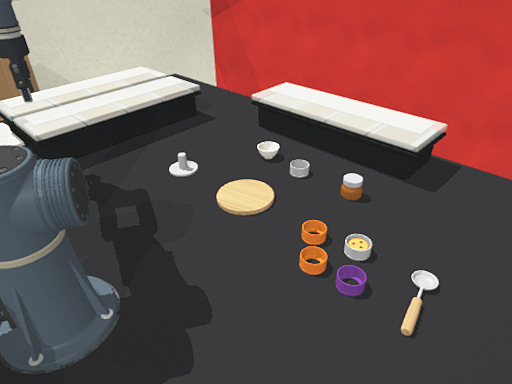

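The top view shows the filled aluminium tin at (371,167), and in the side view it is at (358,246). The empty grey ring is at (245,101). The orange look-alikes are at (331,177) and (355,207), and a purple one is at (391,204). The stand is at (140,188) and the board at (238,179). Only (371,167) is grey with the tartlet inside, so I'll confirm it in an enlarged crop.

Run:
```python
from h import *
def c(f,u,v,w,h): return cv2.resize(cv2.imread('pics/'+f+'.png')[v:v+h,u:u+w],(w*6,h*6),interpolation=cv2.INTER_CUBIC)
a=np.hstack([c('top0',338,142,66,50),c('top0',108,163,66,50)]);b=np.hstack([c('side0',325,222,66,50),c('side0',150,137,66,50)])
cv2.imwrite('pics/c1.png',np.vstack([a,b]))
s=load('top0')
# board centre from colour
hsv=cv2.cvtColor(cv2.imread('pics/top0.png'),cv2.COLOR_BGR2HSV)
m=(cv2.inRange(hsv,(8,60,100),(30,255,255)));n,l,st,ce=cv2.connectedComponentsWithStats(m)
for i in range(1,n):
    if st[i,4]>60: print(st[i],ce[i],ray(s,*ce[i],.014))
def blob(x0,y0,w,h,th):
    g=cv2.cvtColor(cv2.imread('pics/top0.png'),cv2.COLOR_BGR2GRAY)[y0:y0+h,x0:x0+w];k=(g>th).astype(np.uint8)
    n,l,st,ce=cv2.connectedComponentsWithStats(k);i=1+st[1:,4].argmax();
    cs,_=cv2.findContours((l==i).astype(np.uint8),0,2);p=cs[0];e=cv2.fitEllipse(cv2.convexHull(p));return np.array(e[0])+[x0,y0],e[1]
for nm,bx,z in(('tin',(352,150,38,38),.026),('stand',(115,165,55,50),.008)):
    for th in(70,90,110): e=blob(*bx,th);print(nm,th,e,ray(s,*e[0],z))
```

```text
[302  93  22  18 155] [310.73548387 104.29677419] [ 0.72530846 -0.16350338  0.014     ]
[ 207  149   62   61 2983] [237.5762655  178.75896748] [0.52551816 0.03438138 0.014     ]
[362 157  19  19 287] [370.94425087 166.32752613] [ 0.55093747 -0.31027363  0.014     ]
[318 165  26  26 341] [330.8797654  176.88856305] [ 0.52534381 -0.20636724  0.014     ]
[432 184  18  35 317] [440.76971609 201.68769716] [ 0.45595245 -0.47655347  0.014     ]
[341 195  27  25 348] [355.22988506 206.87643678] [ 0.44668368 -0.26322101  0.014     ]
tin 70 (array([370.26503563, 166.94108582]), (24.397846221923828, 27.202421188354492)) [ 0.5465656  -0.30483117  0.026     ]
tin 90 (array([370.20041466, 166.89012718]), (24.01664924621582, 26.61949348449707)) [ 0.54670214 -0.30467881  0.026     ]
tin 110 (array([370.28101921, 166.82938766]), (23.627376556396484, 26.614648818969727)) [ 0.54685599 -0.30489293  0.026     ]
stand 70 (array([139.53518677, 188.2197113 ]), (33.94384002685547, 35.44068908691406)) [0.50680867 0.29357026 0.008     ]
stand 90 (array([139.45516205, 188.09418106]), (33.474090576171875, 35.33601379394531)) [0.50714883 0.29379926 0.008     ]
stand 110 (array([139.51737785, 188.10891724]), (33.11814880371094, 35.31510925292969)) [0.50710606 0.2936315  0.008     ]
```

View pics/c1.png

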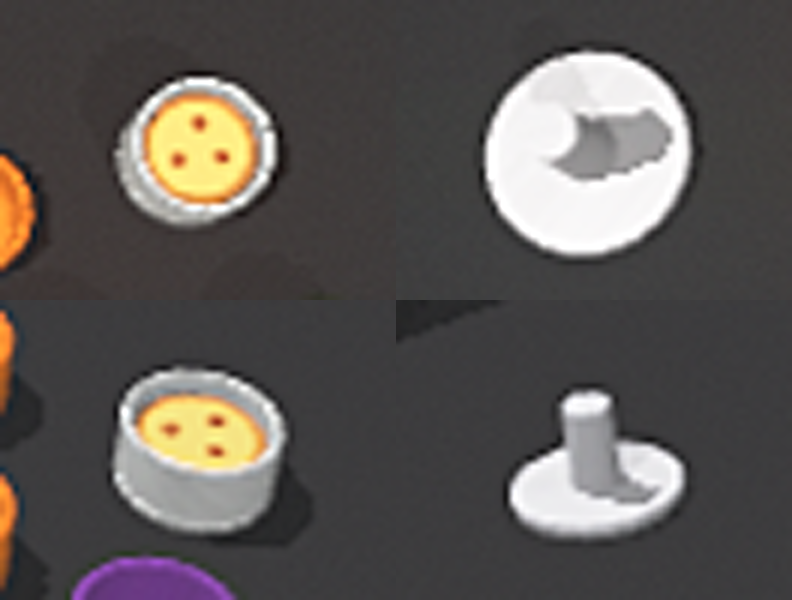

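The crop confirms the filled aluminium tin and the plain stand. Its neighbours clear the open fingers at the current jaw angle. Next I compute the positions from both views.

Run:
```python
from h import *
a=load('top0');b=load('side0')
print('tin top',ray(a,371.8,165.1,.03),'tart top',ray(a,370.94,166.33,.022),'side',ray(b,358,242.3,.03))
print('stand foot',ray(a,139.55,188.1,.0075),'side post',ray(b,181.2,154,.054))
print('board',ray(a,237.58,178.76,.0135))
p=ray(a,371.3,165.7,.026)
print('tin shift to z.15',shift([*(p[:2]),.15]),p)
```

```text
tin top [ 0.55033286 -0.30782764  0.03      ] tart top [ 0.54905796 -0.30785034  0.022     ] side [ 0.54604654 -0.30800116  0.03      ]
stand foot [0.50722054 0.29372586 0.0075    ] side post [0.50743525 0.29327336 0.054     ]
board [0.5256183  0.03441052 0.0135    ]
tin shift to z.15 [ 62.37781016   8.15979645 -71.3620864 ] [ 0.54974517 -0.30767114  0.026     ]
```

```bash
python3 -m jog '[[[62.3,0,-71.3],0],[[62.3,0,-71.3],0],[[62.3,0,-71.3],0],[[62.3,0,-71.3],0],[[62.3,0,-71.3],0],[[62.3,0,-71.3],0],[[62.3,0,-71.3],0],[[62.3,0,-71.3],0],[[62.3,0,-71.3],0],[[62.3,0,-71.3],0],[[62.3,0,-71.3],0],[[62.3,0,-71.3],0],[[62.3,0,-71.3],0],[[62.3,0,-71.3],0],[[62.3,0,-71.3],0],[[62.3,0,-71.3],0],[[62.3,0,-71.3],0],[[62.3,0,-71.3],0],[[62.3,0,-71.3],0],[[62.3,0,-71.3],0]]' 8.54 40; python3 -c "
from h import *
print(shift([.549,-.308,.10]),manip.sense()['q'])"
```

```text
t: 1.77
tcp_pos: [0.5107, -0.2015, 0.2309]
tool_rot: [-0.695, 0.13, -0.129, 0.695]
force: [-0.2, 0.1, 1.1]
finger_gap: 0.997
[ 7.42407498 13.08313397 -8.55566427] [-5.79570357e-01  4.26168566e-01  1.62426588e+00  1.75333852e-04
  1.09211956e+00 -1.78197241e+00]
```

```bash
python3 -m jog '[[[0,0,0],0],[[0,0,0],0],[[0,0,0],0]]'; python3 -c "
from h import *
print(shift([.549,-.308,.10]))"
```

```text
t: 2.02
tcp_pos: [0.5097, -0.1989, 0.2305]
tool_rot: [-0.695, 0.13, -0.129, 0.696]
force: [-0.6, -0.4, -0.9]
finger_gap: 1.003
[ 7.62886327 13.02631969 -8.77063793]
```

```bash
python3 -m jog '[[[2.5,0,-3],0],[[5,0,-6],0],[[7.6,0,-8.8],0],[[7.6,4,-8.8],0],[[7.6,8,-8.8],0],[[7.6,11,-8.8],0],[[7.6,13,-8.8],0],[[7.6,13,-8.8],0],[[7.6,13,-8.8],0],[[7.6,13,-8.8],0]]'
python3 - <<'E'
from h import *
w=snap('wrist','w1')
print(shift([.549,-.308,.002]))
f,Rm,t=cam(w);print(f,-Rm.T@t,proj(w,[.549,-.308,.03]),proj(w,[.549,-.308,0]))
E
```

```text
t: 2.85
tcp_pos: [0.5509, -0.3084, 0.1028]
tool_rot: [0.696, -0.128, 0.129, -0.695]
force: [0.1, -0.3, 0.2]
finger_gap: 1.0
[-0.27472436 10.14336056  0.01866196]
320.5134685698945 [ 0.48737263 -0.2844509   0.2452883 ] (np.float64(257.48721823235087), np.float64(197.17116977554954)) (np.float64(257.487926768088), np.float64(186.07580905930544))
```

View pics/w1.png

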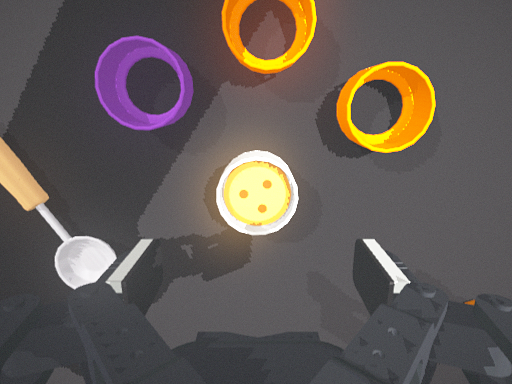

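The wrist view shows the tin rim centred at about (257.5,192.5) with the tartlet in it. The neighbours are clear of the fingers.

Run:
```python
from h import *
w=load('w1');p=ray(w,257.5,192.5,.03);print(p,ray(w,262.5,193.5,.022))
print(shift([p[0],p[1],.002]))
```

```text
[ 0.54581209 -0.30677249  0.03      ] [ 0.5499855  -0.30448053  0.022     ]
[-0.61632953 10.14221281  0.01898609]
```

```bash
python3 -m jog '[[[-0.4,2,0],0],[[-0.4,4.5,0],0],[[-0.4,7,0],0],[[-0.4,9,0],0],[[-0.4,10.1,0],0],[[-0.4,10.1,0],0],[[-0.4,10.1,0],0]]'; python3 -m jog '[[[0,0,0],0],[[0,0,0],0],[[0,0,0],0],[[0,0,0],0],[[0,0,0],0],[[0,0,0],0],[[0,0,0],0],[[0,0,0],0],[[0,0,0],0],[[0,0,0],0]]' 4 40;python3 -m jog '[[[0,0,0],0],[[0,0,0],0],[[0,0,0],0]]'
```

```text
t: 3.48
tcp_pos: [0.547, -0.3079, 0.0014]
tool_rot: [0.695, -0.129, 0.13, -0.695]
force: [0.1, 0.2, 0.1]
finger_gap: 1.0
t: 4.32
tcp_pos: [0.5474, -0.3083, 0.0025]
tool_rot: [0.696, -0.128, 0.13, -0.695]
force: [-0.5, 0.5, 4.6]
finger_gap: 0.664
t: 4.57
tcp_pos: [0.5474, -0.3083, 0.0025]
tool_rot: [0.696, -0.128, 0.13, -0.695]
force: [0.1, 1.2, 5.8]
finger_gap: 0.662
```

```bash
python3 -m jog '[[[0,-1,0],0],[[0,-3,0],0],[[0,-6,0],0],[[0,-9,0],0],[[0,-12,0],0],[[0,-14,0],0],[[0,-14,0],0],[[0,-14,0],0],[[0,-14,0],0]]'
python3 - <<'E'
from h import *
b=snap('side','s2'); snap('wrist','w2')
p=manip.sense()['tcp_pos'];u,v=proj(b,p+[0,0,.02]);print(u,v)
c=lambda f,u,v,w,h,k: cv2.resize(cv2.imread('pics/'+f+'.png')[v:v+h,u:u+w],(w*k,h*k),interpolation=cv2.INTER_CUBIC)
u,v=int(u)-40,max(int(v)-45,0)
cv2.imwrite('pics/c2.png',np.hstack([c('s2',u,v,80,80,5),c('w2',150,110,200,200,2)]))
print(shift([.5073,.2935,.15]))
E
```

```text
t: 5.32
tcp_pos: [0.5454, -0.3069, 0.1398]
tool_rot: [-0.695, 0.13, -0.129, 0.695]
force: [-0.4, 1.1, -1.5]
finger_gap: 0.662
365.7131155733681 194.38356270963152
[-25.11346598  -0.98300417  54.64077669]
```

View pics/c2.png

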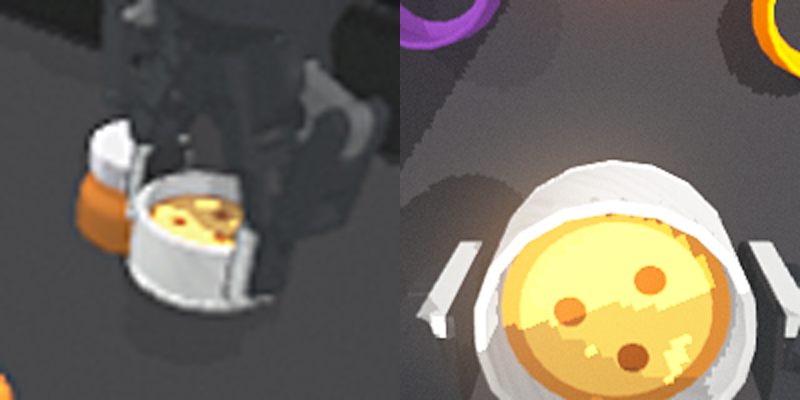

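Side and wrist views show the ring level in the jaws with the tartlet seated. In the wrist view the robot-side outer wall runs from v≈190 (bottom) to v≈212 (rim), and I use that to find the ring's offset in the grip.

Run:
```python
from h import *
w=load('w2');st=manip.sense();A=R.from_quat(st['tool_rot']).as_matrix();th=np.linspace(0,6.28,200)
for dx in(-.006,-.003,0,.003,.006):
    o=[]
    for dy in(-.002+.004,.002,-.028):
        pts=[proj(w,st['tcp_pos']+A@np.array([dx+.029*np.cos(a),dy,.029*np.sin(a)])) for a in th]; pts=np.array(pts)
        o+= [pts[:,1].min().round(1), pts[:,0].min().round(1),pts[:,0].max().round(1)]
    print(dx,o)
print(st['tcp_pos'])
```

```text
-0.006 [np.float64(173.2), np.float64(198.5), np.float64(317.7), np.float64(173.2), np.float64(198.5), np.float64(317.7), np.float64(190.9), np.float64(185.1), np.float64(331.5)]
-0.003 [np.float64(179.5), np.float64(198.8), np.float64(317.4), np.float64(179.5), np.float64(198.8), np.float64(317.4), np.float64(198.6), np.float64(185.6), np.float64(331.0)]
0 [np.float64(185.8), np.float64(199.1), np.float64(317.1), np.float64(185.8), np.float64(199.1), np.float64(317.1), np.float64(206.2), np.float64(186.0), np.float64(330.5)]
0.003 [np.float64(191.9), np.float64(199.4), np.float64(316.8), np.float64(191.9), np.float64(199.4), np.float64(316.8), np.float64(213.7), np.float64(186.4), np.float64(330.1)]
0.006 [np.float64(198.0), np.float64(199.7), np.float64(316.5), np.float64(198.0), np.float64(199.7), np.float64(316.5), np.float64(221.1), np.float64(186.9), np.float64(329.6)]
[ 0.54509975 -0.30664037  0.13862414]
```

```bash
python3 -m jog '[[[-1,0,2],0],[[-2.5,0,5.5],0],[[-4,0,9],0],[[-5.5,0,12.5],0],[[-7,0,16],0],[[-8.6,0,19.5],0],[[-10.2,0,23],0],[[-12,0,26.5],0],[[-13.5,0,30],0],[[-15,0,33.5],0],[[-16.7,0,37],0],[[-18.4,0,40.5],0],[[-20,0,44],0],[[-21.6,0,47.5],0],[[-23.2,0,51],0],[[-24.5,0,53.5],0],[[-25.2,0,54.6],0],[[-25.2,0,54.6],0],[[-25.2,0,54.6],0],[[-25.2,0,54.6],0]]';python3 -m jog '[[[0,0,0],0],[[0,0,0],0],[[0,0,0],0]]'; python3 -c "
from h import *
print(shift([.5055,.2942,.075]))"
```

```text
t: 7.08
tcp_pos: [0.507, 0.2912, 0.1394]
tool_rot: [0.696, -0.13, 0.129, -0.695]
force: [-0.5, -0.9, -0.7]
finger_gap: 0.662
t: 7.33
tcp_pos: [0.5078, 0.2913, 0.1403]
tool_rot: [0.695, -0.13, 0.13, -0.695]
force: [-0.7, 0.9, -2.1]
finger_gap: 0.661
[-0.31581795  6.53340232  0.18674065]
```

```bash
python3 -m jog '[[[-0.3,1,0.2],0],[[-0.3,3,0.2],0],[[-0.3,5,0.2],0],[[-0.3,6.2,0.2],0],[[-0.3,6.5,0.2],0],[[-0.3,6.5,0.2],0],[[-0.3,6.5,0.2],0],[[-0.3,6.5,0.2],0]]';python3 - <<'E'
from h import *
snap('side','s3');snap('top','t3')
c=lambda f,u,v,w,h,k: cv2.resize(cv2.imread('pics/'+f+'.png')[v:v+h,u:u+w],(w*k,h*k),interpolation=cv2.INTER_CUBIC)
cv2.imwrite('pics/c3.png',np.hstack([c('s3',148,110,66,66,6),c('t3',108,155,66,66,6)]))
print(shift([.5055,.2942,.075]))
E
```

```text
t: 8.0
tcp_pos: [0.5061, 0.2958, 0.0762]
tool_rot: [-0.695, 0.129, -0.13, 0.696]
force: [-0.3, 0.1, -1.3]
finger_gap: 0.665
[ 0.00089398  0.13253044 -0.17039828]
```

View pics/c3.png

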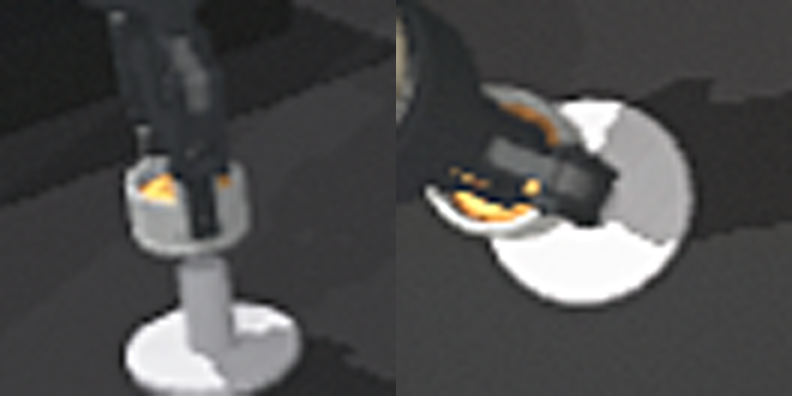

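The side crop shows the ring above the post but perhaps a little left of it: ring centre u≈178.8, post top u≈181.5. I'll check that numerically.

Run:
```python
from h import *
b=load('s3');st=manip.sense();p=st['tcp_pos'];print(p)
def ext(c,r):
    q=np.array([proj(b,[c[0]+r*np.cos(a),c[1]+r*np.sin(a),c[2]]) for a in np.linspace(0,6.28,200)]);return q[:,0].min(),q[:,0].max(),q[:,1].min(),q[:,1].max()
A=R.from_quat(st['tool_rot']).as_matrix()
for d in(0,.002): 
  c=p+A@[d,0,0]; print('ring rim',d,ext(c+[0,0,.028],.029),'bottom',ext(c-[0,0,.002],.029))
print('post',ext([.5073,.2935,.054],.012),'foot',ext([.5073,.2935,.008],.045))
o=proj(b,[.5073,.2935,.07]);print(o,proj(b,[.5173,.2935,.07]),proj(b,[.5073,.3035,.07]))
```

```text
[0.50610151 0.29579233 0.07632769]
ring rim 0 (np.float64(168.42409376709898), np.float64(187.84557914474613), np.float64(134.9327251429454), np.float64(143.32238868544772)) bottom (np.float64(169.8954315113603), np.float64(189.0230862316251), np.float64(143.75235019808866), np.float64(152.39342105963576))
ring rim 0.002 (np.float64(169.07837406367435), np.float64(188.4848009044828), np.float64(134.80477822301825), np.float64(143.18395413018055)) bottom (np.float64(170.53920919440597), np.float64(189.65257107666326), np.float64(143.62135546047915), np.float64(152.25182054348744))
post (np.float64(177.1979602446912), np.float64(185.0340080923641), np.float64(152.18572234560799), np.float64(155.83002790820444)) foot (np.float64(168.5922453064273), np.float64(197.33178470103417), np.float64(160.07901811124793), np.float64(174.27632626878398))
(np.float64(180.43921235496353), np.float64(149.34678473270463)) (np.float64(183.07975860945317), np.float64(148.23927253181873)) (np.float64(178.50251929489352), np.float64(148.35128390731398))
```

```bash
python3 -m jog '[[[0,0,-0.2],0],[[0,0.5,-0.2],0],[[0,1,-0.2],0],[[0,1.5,-0.2],0],[[0,2,-0.2],0],[[0,2.5,-0.2],0],[[0,3,-0.2],0],[[0,3.5,-0.2],0],[[0,4,-0.2],0],[[0,4.5,-0.2],0],[[0,5,-0.2],0],[[0,5.5,-0.2],0],[[0,6,-0.2],0],[[0,6.3,-0.2],0],[[0,6.3,-0.2],0],[[0,6.3,-0.2],0]]'
python3 - <<'E'
from h import *
snap('side','s4');snap('wrist','w4')
c=lambda f,u,v,w,h,k: cv2.resize(cv2.imread('pics/'+f+'.png')[v:v+h,u:u+w],(w*k,h*k),interpolation=cv2.INTER_CUBIC)
cv2.imwrite('pics/c4.png',np.hstack([c('s4',148,120,66,66,6),c('w4',150,100,200,200,2)]))
E
```

```text
t: 9.43
tcp_pos: [0.5046, 0.2936, 0.0121]
tool_rot: [0.695, -0.129, 0.129, -0.695]
force: [0.4, 0.5, -0.4]
finger_gap: 0.66Traceback (most recent call last):
  File "<stdin>", line 4, in <module>
    return _nx.concatenate(arrs, 1, dtype=dtype, casting=casting)
           ~~~~~~~~~~~~~~~^^^^^^^^^^^^^^^^^^^^^^^^^^^^^^^^^^^^^^^
ValueError: all the input array dimensions except for the concatenation axis must match exactly, but along dimension 0, the array at index 0 has size 396 and the array at index 1 has size 400
```

Continue lowering in fine steps until contact.

```bash
python3 -m jog '[[[0,0.05,0],0],[[0,0.1,0],0],[[0,0.15,0],0],[[0,0.2,0],0],[[0,0.2,0],0],[[0,0.2,0],0]]'
python3 - <<'E'
from h import *
snap('side','s4');snap('wrist','w4')
c=lambda f,u,v,w,h,k: cv2.resize(cv2.imread('pics/'+f+'.png')[v:v+h,u:u+w],(400,400),interpolation=cv2.INTER_CUBIC)
cv2.imwrite('pics/c4.png',np.hstack([c('s4',148,120,66,66,6),c('w4',150,100,200,200,2)]))
E
```

```text
t: 10.03
tcp_pos: [0.5047, 0.2937, 0.0105]
tool_rot: [-0.695, 0.129, -0.129, 0.695]
force: [-1.0, 0.8, 1.1]
finger_gap: 0.659
```

View pics/c4.png

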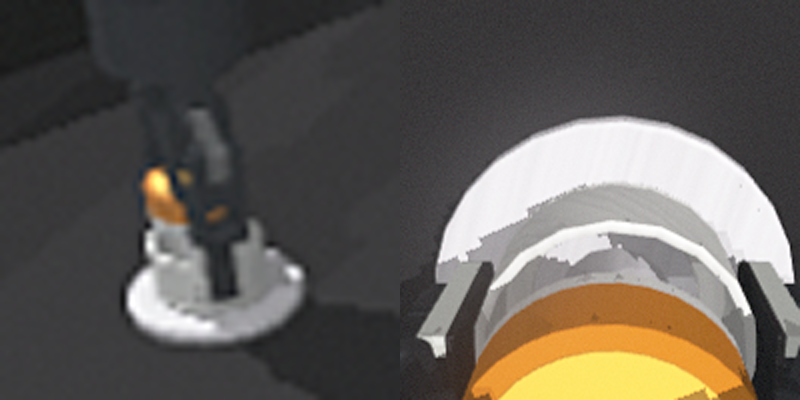

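The tartlet stands up out of the ring on the post. I'll seat the ring on the foot, then release.

```bash
python3 -m jog '[[[0,0.1,0],0],[[0,0.15,0],0],[[0,0.15,0],0],[[0,0.15,0],0]]'; python3 -m jog '[[[0,0,0],0],[[0,0,0],0],[[0,0,0],0],[[0,0,0],0],[[0,0,0],0],[[0,0,0],0],[[0,0,0],0],[[0,0,0],0]]' 8.54 40; python3 -m jog '[[[0,-0.5,0],0],[[0,-2,0],0],[[0,-4,0],0],[[0,-6.5,0],0],[[0,-9,0],0],[[0,-11,0],0],[[0,-13,0],0],[[0,-13,0],0],[[0,-13,0],0],[[0,-13,0],0]]'
python3 - <<'E'
from h import *
snap('side','s5');w=snap('wrist','w5');snap('top','t5')
c=lambda f,u,v,w,h: cv2.resize(cv2.imread('pics/'+f+'.png')[v:v+h,u:u+w],(400,400),interpolation=cv2.INTER_CUBIC)
cv2.imwrite('pics/c5.png',np.hstack([c('s5',148,120,66,66),c('w5',160,110,200,200)]))
print(manip.sense()['tcp_pos'])
for z in(.072,.054,.038,.008): print(z,proj(w,[.5073,.2935,z]))
E
```

```text
t: 10.47
tcp_pos: [0.5047, 0.2937, 0.0105]
tool_rot: [-0.695, 0.129, -0.129, 0.695]
force: [-2.0, -0.7, 11.6]
finger_gap: 0.669
t: 11.13
tcp_pos: [0.5046, 0.2936, 0.0087]
tool_rot: [0.695, -0.129, 0.129, -0.695]
force: [-0.5, -0.1, 0.4]
finger_gap: 1.001
t: 11.97
tcp_pos: [0.504, 0.2934, 0.1383]
tool_rot: [0.695, -0.13, 0.129, -0.695]
force: [1.2, 0.2, -0.7]
finger_gap: 0.998
[0.50369016 0.29328229 0.13741822]
0.072 (np.float64(260.1957048767321), np.float64(207.8278151690049))
0.054 (np.float64(260.02169468930856), np.float64(200.00288334574023))
0.038 (np.float64(259.8871026071423), np.float64(193.9505143293269))
0.008 (np.float64(259.6745177543485), np.float64(184.39094770624362))
```

View pics/c5.png

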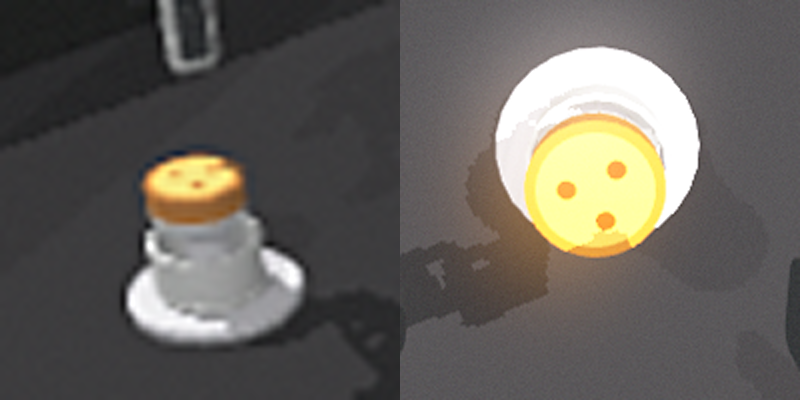

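The side and wrist views show the ring down on the foot and the tartlet upright on the post. The tartlet's top is centred near (257.5,201.5) in the wrist view and (180,149) in the side view.

Run:
```python
from h import *
w=load('w5');b=load('s5')
hsv=cv2.cvtColor(cv2.imread('pics/w5.png'),cv2.COLOR_BGR2HSV);m=cv2.inRange(hsv,(20,90,180),(32,255,255));m[:150]=0
n,l,st,ce=cv2.connectedComponentsWithStats(m);i=1+st[1:,4].argmax();print(st[i],ce[i])
cs,_=cv2.findContours((l==i).astype(np.uint8),0,2);e=cv2.minEnclosingCircle(max(cs,key=len));print(e)
print(ray(w,*e[0],.072),ray(w,257.5,201.5,.072),ray(b,180,149,.072))
st=load('t5');h2=cv2.cvtColor(cv2.imread('pics/t5.png'),cv2.COLOR_BGR2HSV)[165:215,110:165]
k=cv2.inRange(h2,(8,90,120),(32,255,255));ys,xs=np.nonzero(k);print(len(xs),ray(st,xs.mean()+110,ys.mean()+165,.07) if len(xs) else 0)
```

```text
[ 222  170   71   65 1828] [256.29212254 206.76695842]
((257.1316223144531, 203.427978515625), 35.44852828979492)
[0.50359179 0.29267419 0.072     ] [0.50239329 0.29340352 0.072     ] [0.50560317 0.29299731 0.072     ]
126 [0.49234117 0.29375995 0.07      ]
```

```bash
python3 -m jog '[[[0.1,2,0],0],[[0.1,4,0],0],[[0.1,6,0],0],[[0.1,7.5,0],0],[[0.1,8.2,0],0],[[0.1,8.2,0],0],[[0.1,8.2,0],0],[[0.1,8.2,0],0]]' 8.54 30; python3 -m jog '[[[0,0,0],0],[[0,0,0],0],[[0,0,0],0],[[0,0,0],0],[[0,0,0],0],[[0,0,0],0],[[0,0,0],0],[[0,0,0],0],[[0,0,0],0],[[0,0,0],0],[[0,0,0],0],[[0,0,0],0]]' 4 30; python3 -m jog '[[[0,0,0],0],[[0,0,0],0]]'
```

```text
t: 12.78
tcp_pos: [0.5061, 0.2935, 0.0573]
tool_rot: [-0.695, 0.129, -0.13, 0.695]
force: [-0.6, 0.7, 0.8]
finger_gap: 0.998
t: 13.78
tcp_pos: [0.5059, 0.2935, 0.0578]
tool_rot: [-0.695, 0.129, -0.13, 0.695]
force: [-0.9, -1.0, 5.6]
finger_gap: 0.558
t: 13.95
tcp_pos: [0.506, 0.2935, 0.0578]
tool_rot: [-0.695, 0.129, -0.13, 0.695]
force: [-0.1, -1.0, 6.2]
finger_gap: 0.56
```

```bash
python3 -m jog '[[[0,-0.5,0],0],[[0,-1.5,0],0],[[0,-3,0],0],[[0,-4.5,0],0],[[0,-6,0],0],[[0,-7,0],0],[[0,-7,0],0],[[0,-7,0],0],[[0,-7,0],0]]'
python3 - <<'E'
from h import *
snap('side','s6');snap('wrist','w6')
c=lambda f,u,v,w,h: cv2.resize(cv2.imread('pics/'+f+'.png')[v:v+h,u:u+w],(400,400),interpolation=cv2.INTER_CUBIC)
cv2.imwrite('pics/c6.png',np.hstack([c('s6',140,105,80,80),c('w6',160,110,200,200)]))
print(shift([.5256,.0344,.125]))
E
```

```text
t: 14.7
tcp_pos: [0.505, 0.2931, 0.1263]
tool_rot: [0.695, -0.13, 0.129, -0.695]
force: [-0.1, 0.1, -1.1]
finger_gap: 0.557
[ 11.23682331   0.09960215 -23.3847361 ]
```

View pics/c6.png

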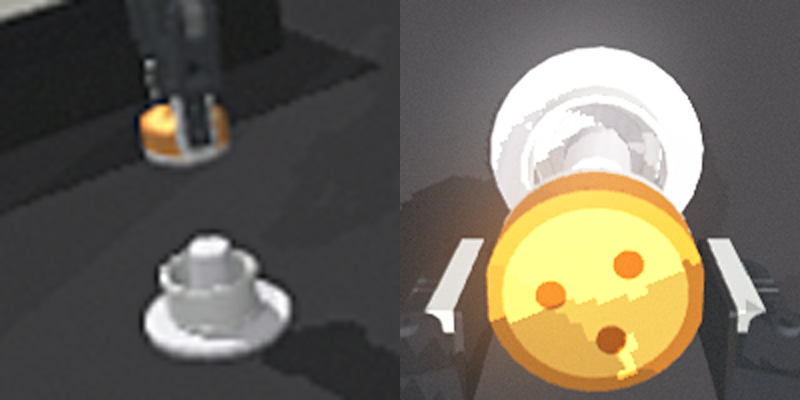

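The tartlet is lifted level in the jaws and the ring stays around the post. Next I move it over the board.

```bash
python3 -m jog '[[[1,0,-2],0],[[2.5,0,-5],0],[[4,0,-8],0],[[5.5,0,-11.4],0],[[7,0,-14.7],0],[[8.6,0,-18],0],[[10,0,-21],0],[[11,0,-23],0],[[11.2,0,-23.4],0],[[11.2,0,-23.4],0],[[11.2,0,-23.4],0],[[11.2,0,-23.4],0]]'
python3 - <<'E'
from h import *
w=snap('wrist','w7');st=manip.sense();print(shift([.5256,.0344,.0185]))
hsv=cv2.cvtColor(cv2.imread('pics/w7.png'),cv2.COLOR_BGR2HSV)
A=R.from_quat(st['tool_rot']).as_matrix();p=st['tcp_pos'];w6=load('w6')
# tartlet top centre in wrist image vs dx
for dx in(-.004,-.002,0,.002,.004):
    q=np.array([proj(w,p+A@[dx+.0245*np.cos(a),-.0142,.0245*np.sin(a)]) for a in np.linspace(0,6.28,200)]);print(dx,q.min(0),q.max(0))
E
```

```text
t: 15.8
tcp_pos: [0.5253, 0.0359, 0.1264]
tool_rot: [-0.695, 0.129, -0.128, 0.695]
force: [-0.0, 0.7, -0.3]
finger_gap: 0.557
[ 0.08782776 10.80444625 -0.15035119]
-0.004 [202.70483871 197.31286436] [314.53042951 299.46708537]
-0.002 [202.90812479 201.87047374] [314.31075112 303.25316918]
0 [203.1098787  206.39214383] [314.0927281  307.01202742]
0.002 [203.31011769 210.87829804] [313.87634181 310.7439527 ]
0.004 [203.50885876 215.32935319] [313.66157389 314.44923346]
```

```bash
python3 -m jog '[[[0.1,1.5,-0.15],0],[[0.1,3.5,-0.15],0],[[0.1,5.5,-0.15],0],[[0.1,7.5,-0.15],0],[[0.1,9,-0.15],0],[[0.1,9.8,-0.15],0],[[0.1,10.2,-0.15],0],[[0.1,10.4,-0.15],0],[[0.1,10.4,-0.15],0],[[0.1,10.4,-0.15],0]]'; python3 -m jog '[[[0,0.1,0],0],[[0,0.1,0],0],[[0,0.1,0],0]]';python3 -m jog '[[[0,0.1,0],0],[[0,0.1,0],0],[[0,0.1,0],0]]'
```

```text
t: 16.68
tcp_pos: [0.5269, 0.0331, 0.0235]
tool_rot: [-0.695, 0.129, -0.13, 0.695]
force: [1.0, -0.0, -0.9]
finger_gap: 0.557
t: 16.93
tcp_pos: [0.5266, 0.0328, 0.0223]
tool_rot: [-0.695, 0.129, -0.13, 0.695]
force: [0.2, 0.8, -1.5]
finger_gap: 0.556
t: 17.18
tcp_pos: [0.5263, 0.0328, 0.0208]
tool_rot: [0.695, -0.129, 0.129, -0.695]
force: [0.0, 0.6, -0.6]
finger_gap: 0.555
```

```bash
python3 -m jog '[[[0,0.1,0],0],[[0,0.15,0],0],[[0,0.15,0],0],[[0,0.15,0],0]]';python3 -m jog '[[[0,0.1,0],0],[[0,0.1,0],0],[[0,0.1,0],0]]';python3 -m jog '[[[0,0.07,0],0],[[0,0.07,0],0],[[0,0.07,0],0]]'
```

```text
t: 17.52
tcp_pos: [0.5263, 0.0329, 0.0192]
tool_rot: [-0.695, 0.129, -0.129, 0.695]
force: [0.8, 0.2, -1.3]
finger_gap: 0.555
t: 17.77
tcp_pos: [0.5262, 0.0329, 0.0182]
tool_rot: [0.695, -0.129, 0.129, -0.695]
force: [0.2, -0.3, -0.8]
finger_gap: 0.555
t: 18.02
tcp_pos: [0.5264, 0.0329, 0.0179]
tool_rot: [0.695, -0.129, 0.129, -0.695]
force: [-0.6, -0.5, 3.5]
finger_gap: 0.559
```

The force shows contact at the expected height, so I release and retract.

```bash
python3 -m jog '[[[0,0,0],0],[[0,0,0],0],[[0,0,0],0],[[0,0,0],0],[[0,0,0],0],[[0,0,0],0],[[0,0,0],0],[[0,0,0],0],[[0,0,0],0],[[0,0,0],0]]' 8.54; python3 -m jog '[[[0,-0.5,0],0],[[0,-2,0],0],[[0,-4,0],0],[[0,-6.5,0],0],[[0,-9,0],0],[[0,-12,0],0],[[0,-15,0],0],[[-3,-16,7],0],[[-4.5,-16,10.5],0],[[-6,-16,14],0],[[-6,-16,14],0],[[-6,-16,14],0],[[-6,-16,14],0],[[-6,-16,14],0]]'
python3 - <<'E'
from h import *
a=snap('top','t8');b=snap('side','s8')
c=lambda f,u,v,w,h: cv2.resize(cv2.imread('pics/'+f+'.png')[v:v+h,u:u+w],(400,300),interpolation=cv2.INTER_CUBIC)
cv2.imwrite('pics/c8.png',np.vstack([np.hstack([c('s8',195,155,100,75),c('t8',188,141,100,75)]),np.hstack([c('s8',140,130,88,66),c('t8',100,160,80,60)])]))
print(proj(a,[.5256,.0344,.014]),proj(a,[.5256,.0344,.032]))
E
```

```text
t: 18.85
tcp_pos: [0.5263, 0.0329, 0.0176]
tool_rot: [0.695, -0.129, 0.129, -0.695]
force: [0.8, -0.5, 0.4]
finger_gap: 0.998
t: 20.02
tcp_pos: [0.5203, 0.1847, 0.1776]
tool_rot: [0.695, -0.129, 0.129, -0.695]
force: [-0.0, 0.9, 0.3]
finger_gap: 0.999
(np.float64(237.56894071245432), np.float64(178.7282654220846)) (np.float64(237.01320420556797), np.float64(177.3129651604996))
```

View pics/c8.png

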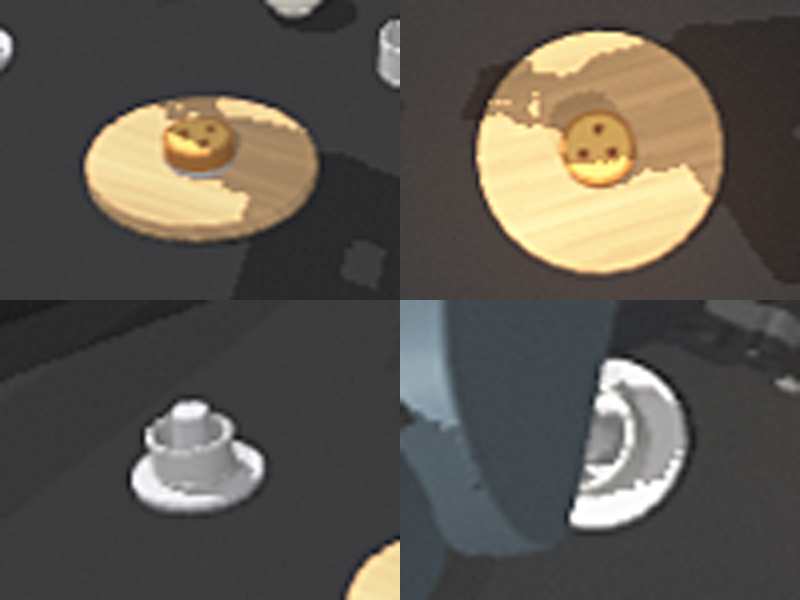

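The tartlet sits upright in the middle of the board: it is at (598,150) in the crop and the board's centre is at (600,151). The ring lies flat on the foot around the post, and the gripper is clear of everything.

```bash
python3 -c "
from station import workorder
print(workorder.sign_off())"
```

```text
the job is handed in; nothing more can be done
None
```

I lowered the filled aluminium tin over the post until the ring sat on the stand's foot and the tartlet stood free on top. I then lifted the tartlet off from above, set it upright on the board, released it, backed off and handed the job in. The robot's clock was at about 20 s.

- **Tartlet:** the last pictures show it upright, within about 2 mm of the board's centre. I released it after a light contact of 3.5 N, at the height I expected.
- **Ring and gripper:** the ring lies flat on the foot around the post, and the gripper is clear of everything.
- **Forces:** the highest wrist force I saw in the readings was about 12 N, when seating the ring.
- **Disagreements:** the camera estimates of the tin's position differed by up to 4 mm, so I used a value between them. A rough colour check of the tartlet on the post in the top view was about 12 mm off the others. I ignored it because the arm partly hid the tartlet there.

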